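# Fit the frother's whisk wheel on its splined spindle and hold it down

### The job

Lift the whisk wheel by its square hub out of the open ceramic bowl, turn it until the cross-shaped hole in its hub meshes with the splines of the frother's upright spindle, and slide it down onto the sprung seat. Then press the seat down as far as it goes and keep it pressed: finish while the gripper is still holding the wheel down, without letting go. Leave the bowl and everything else on the ledge where they are.

Things in the scene. Friction and masses are not known exactly. Their poses are not given: they have to be found in the camera images.
- whisk: Whisk wheel, one grey plastic part, 105 to 210 g, standing upright in the open bowl. Square hub 40 x 40 mm, 60 mm tall, faces square to its x and y; eight-sided foot flange 64 mm across, top 5 mm up, and four low fins along +-x and +-y, up to 16 mm above the underside and 32 mm from the axis. Grip the hub 40 to 50 mm above the underside. Origin: on the axis at the underside, z up.
- hub_top (a point): Centre of the top of the wheel's hub, 60 mm above its underside; axes as the wheel's. A cross-shaped hole runs right through the hub from top to underside: two crossing slots along x and y, each 29 mm long and 8 mm wide. Every quarter turn is alike.
- bowl: Open white ceramic bowl, 168 mm across, 45 mm high, inner floor 6 mm above the ledge and flat for 110 mm across, inside about 158 mm wide at the rim. Loose, 0.7 kg. It holds only the whisk wheel. Origin: centre of the underside, z up.
- mixer: Frother base, jug taken off: fixed white housing 190 x 150 mm (x from -75 to +115 mm about its origin), deck 45 mm high; along its +x edge a block 35 mm deep, 80 mm high, 80 mm from the spindle; a small knob on it reaches 92 mm. A steel ring 120 mm across, 10 mm high, stands on the deck round the spindle. Origin: on the spindle axis at ledge level, z up.
- spindle_axis (a point): Point on the axis of the upright steel spindle, level with the top of the unpressed seat (60 mm above the ledge); z up, x and y along the splines. The spindle is a cross seen from above: two crossing blades along x and y, 26 mm long, 5 mm thick, reaching 25 mm above this point. Any angle; quarter turns alike. Held by its gearing: needs over 2 N m to turn.
- spindle_tip (a point): Tip of the spindle, 36 mm above spindle_axis, same axes. Above the full blades the cross is stepped in to 23 x 3 mm for 3 mm, and in the middle a slim pointed nose, 7 mm thick at its foot, ends at this tip.
- seat (a joint): Sprung seat, a round white disc 52 mm across around the foot of the spindle: 0 = up, 0.008 = pressed right down (m). The spring takes 3 N before it moves and 9 N at the bottom stop, so the wheel's own weight does not press it down. The wheel's underside rests on the seat.
- mug: Clear plastic mug, 72 mm across, 90 mm high. Bystander. Origin: centre of underside.
- sugar: Closed round ceramic sugar bowl with a knob on top, 84 mm across, 87 mm high. Bystander. Origin: centre of underside.
- tin: Round steel tea tin with a wooden lid, 70 mm across, 80 mm high. Bystander. Origin: centre of underside.
- jug: The frother's lidded steel jug with a handle, 100 mm across, 131 mm high, near the far edge. Bystander. Origin: centre of underside.
There are look-alikes about, which are no part of the job. Of the things that look like the whisk, the larger one is meant. Leave any green look-alike of the bowl alone.

How it is judged:
By the outcome, as a careful person would: the job done as asked, in the order asked, and still so for the second after the job is handed in, while the arm keeps its last pose, push and grip.
It also fails if it takes over 54 s, if anything falls off the work surface, if the arm or the gripper's body presses on something with over 40 N, if the wrist force passes 120 N, or if a joint passes its speed limit or range.

### The arm

A 7-joint arm with a two-finger parallel gripper is mounted at the origin on the work surface. World frame = base frame: x ahead of the robot, y to its left, z up, the work surface at z = 0. Lengths are in mm, angles in rad, forces in N, time in s.
With the tool pointing down it reaches from about 425 to 800 mm from the base axis. Payload 8.3 kg.
Tool frame: the origin (TCP) lies on the front face of the gripper's body, between the roots of the fingers; the fingertips stand 73 mm ahead of it and the grasp point (between the pads) lies 54 mm ahead of it (grip_depth is the distance from the TCP to the grasp point, in mm); z points along the fingers, y is the direction in which the jaws open and shut (so a half turn about z gives the same grasp; the last joint's range is limited). The gripper opens to 85 mm and grips with 20 to 120 N. Pads are 22 mm wide; open, the fingers measure 114 mm over their backs; the gripper's body (76 mm by 85 mm) begins 54 mm behind the grasp point. The pads swing forward as they close: fully open they stand 13 mm farther back than shut.
Start: joints at [1.258, 0.383, 0.016, 1.37, -0.006, 1.388, -0.046], TCP at [154.542, -605.578, 303.879] pointing down, gripper open.
Joint ranges: [-2.95, 2.95], [-0.25, 2.06], [-1.52, 1.56], [0.18, 2.33], [-1.44, 4.58], [0.02, 2.06], [-3.01, 3.01]. Speed limits (rad/s): [2.39, 2.39, 3.01, 3.01, 3.14, 3.14, 3.14].

### API

Orientations are given as a unit quaternion [x, y, z, w].
In Python, from workcell import get_obs, get_image, job_done, regions_of, place_of, grip_depth gives the robot as it stands.
- The arm moves only by the tool drive_tool, never from a script. Its argument "targets" is one flat list of numbers, 7 for each row, row after row: the shift along the tool's x, y, z in m, then the turn, a rotation vector about the tool's x, y, z in degrees, then the finger opening in m, from 0 to 0.0854. A call has 1 to 8 rows; each row shifts and turns the commanded pose from where the row before left it, along the tool's axes as they then stand; what a row does not reach is not made up. A row lasts 1/12 s, in which the tool goes at most 41.7 mm and 7.16 degrees, less where a joint would pass 70% of its speed; a pose out of reach is approached as far as the arm can. A call with a gripper value outside its range is refused whole. The fingers move at their own pace and stop on an object; "force" is the grip in N (left out, the last holds). Time passes only in rows, so rows that do not move let the fingers close. It gives the time, the measured TCP pose, the force and the opening at its end, in the units of the state.
- get_obs(): the state, without advancing time (a new reading comes with each control period).
- get_image(name): name is "scene" or "top"; returns a dict with "pixels" (420x560x3 uint8, blue, green, red), "z_map" (420x560 float32, mm along the optical axis (not along the pixel's ray), 0 where there is no reading), "fovy" (degrees; the focal length in pixels is half the picture's height over the tangent of half this angle, whatever the lens; pixels are square), "cx", "cy" (the principal point, pixels), "origin" and "orientation" of the camera in the world. Camera axes: x right, y down, z forward; pixel columns grow to the right and rows downward; lengths in mm; the calibration is good to about 2 mm. A picture is of the moment at which its call begins.
- job_done(): hands the job in, once; it reports no verdict.
Trained networks look in a picture, given as the dict that the camera call returned (one of the last four; its "shot" number tells which), for a name from the list of things; names that differ only in an ending like _2 or _b are one class to them, and where a whole thing is asked for, a point or a joint stands for the part that bears it (a point fixed in the world has none). Each returns a list of dicts, best first, with "score" (0 to 1); they miss things now and then, are a little off and sometimes report something else, mostly with a low value. They report only what shows in the picture. A call takes as long as a camera call. They do not tell look-alikes from the thing itself.
- regions_of(picture, query): "region" (420x560 bool, what is visible of it) and "position" ([column, row] as shares, 0 to 1, of the picture: columns of its width, rows of its height, amid what is visible of it).
- place_of(picture, query): "position" ([column, row] as shares, 0 to 1, of the picture: columns of its width, rows of its height: a listed point, or the origin of a listed thing).
The state is a dict: "time": time; "q": joint angles; "qd": joint speeds; "tau": joint torques, N m; "ee_pos": TCP position; "orientation": TCP orientation; "ft_force": force on the tool from outside, world axes, zero at the start; "ft_torque": the same for the moment, N m; "gripper_width": opening from 0.0 (shut) to 1.0 (fully open).
Only numpy, scipy, OpenCV 4.12 (cv2) and the standard library are available. Lean on these libraries where they do the work, as an engineer would, in place of code of your own. Each camera call takes 0.05 s, during which the arm holds its last target. There are 200 camera calls.

## Working session

There is one attempt and no reset: what is moved stays moved. The work goes in short steps, Python scripts to look and compute and a tool call to move; the robot and the scene stay as the last step left them, time stands still between calls to the robot, and variables do not carry over. Pictures are saved under pics/ and viewed, about 8 in all and at most 12, crops included, and the job is handed in when it is done.

Besides the shell and the picture viewer there is one more tool, called after "Emit:" by a JSON object that holds its "fn" and its "kwargs". drive_tool: Moves the arm, as the interface text tells. Its arguments: {"type":"object","properties":{"targets":{"type":"array"},"force":{"type":"number"}},"required":["targets"]}

```bash
ls; mkdir -p pics; cat > h.py <<'E'
import numpy as np, cv2
from scipy.spatial.transform import Rotation as R
from workcell import *
def K(im): 
    return 210/np.tan(np.radians(im['fovy'])/2)
def w(im,u,v,z):
    f=K(im); p=np.array([(u-im['cx'])*z/f,(v-im['cy'])*z/f,z])
    return R.from_quat(im['orientation']).apply(p)+im['origin']
def ray(im,u,v,h):
    a=np.array(im['origin']); d=w(im,u,v,1.)-a
    return a+d*(h-a[2])/d[2]
def cloud(im):
    z=im['z_map']; v,u=np.mgrid[:420,:560]; f=K(im)
    p=np.stack([(u-im['cx'])*z/f,(v-im['cy'])*z/f,z],-1).reshape(-1,3)
    P=R.from_quat(im['orientation']).apply(p)+im['origin']; P[z.ravel()==0]=np.nan
    return P.reshape(420,560,3)
E
python3 - <<'E'
from h import *
o=get_obs();print({k:np.round(v,3) for k,v in o.items()},grip_depth)
for n in('scene','top'):
    im=get_image(n);cv2.imwrite(f'pics/{n}0.png',im['pixels']);C=cloud(im)
    print(n,im['fovy'],im['cx'],im['cy'],np.round(im['origin'],1),np.round(im['orientation'],3))
    for q in ['whisk','hub_top','bowl','mixer','spindle_axis','spindle_tip']:
        for d in place_of(im,q)[:3]:
            u,v=d['position'][0]*560,d['position'][1]*420
            print(q,round(d['score'],2),round(u,1),round(v,1),np.round(C[int(min(v,419)),int(min(u,559))],0))
E
```

```text
pics
{'time': np.float64(0.0), 'q': array([ 1.258,  0.384,  0.016,  1.371, -0.006,  1.388, -0.047]), 'qd': array([-0.001,  0.   , -0.001,  0.   , -0.001,  0.001,  0.   ]), 'tau': array([-1.0000e-03, -6.2760e+01,  8.4400e-01, -3.7182e+01,  1.6000e-02,
        1.4000e-02,  0.0000e+00]), 'ee_pos': array([ 154.425, -605.244,  302.894]), 'orientation': array([ 0.992,  0.125, -0.   , -0.001]), 'ft_force': array([ 0.322, -0.521,  0.361]), 'ft_torque': array([-0.016, -0.003, -0.053]), 'gripper_width': np.float64(1.002)} 53.900000000000006
scene 42.24182576716316 290.72207221212796 213.9106918628786 [1009.7  960.7  719.2] [ 0.222  0.856 -0.454 -0.105]
whisk 0.68 345.7 255.6 [518. 249.  27.]
whisk 0.56 420.5 243.9 [348. 279.  13.]
hub_top 0.89 417.7 228.0 [348. 264.  42.]
hub_top 0.6 350.0 233.2 [496. 231.  63.]
bowl 0.94 349.9 257.7 [509. 251.  19.]
bowl 0.74 444.4 313.3 [439. 458.   6.]
mixer 0.58 264.5 161.2 [ 499. -160.   44.]
spindle_axis 0.58 261.6 142.2 [ 472. -232.   60.]
spindle_tip 0.6 217.1 284.7 [775. 196.  22.]
spindle_tip 0.4 259.4 128.9 [ 387. -429.   -0.]
top 48.51992889324495 280.86391114468364 218.03572185487218 [ 319.1   89.4 1251.2] [ 0.707 -0.701  0.071 -0.068]
whisk 0.82 206.6 303.5 [337. 280.   9.]
whisk 0.71 224.7 242.9 [491. 232.  63.]
hub_top 0.72 223.1 236.7 [507. 235.  58.]
bowl 0.92 139.2 265.1 [435. 464.   3.]
bowl 0.55 222.2 244.7 [485. 236.  65.]
mixer 0.87 396.9 256.5 [ 459. -211.   60.]
spindle_axis 0.64 404.7 251.0 [ 474. -230.   65.]
spindle_tip 0.71 221.2 234.3 [511. 240.  64.]
spindle_tip 0.37 408.6 249.5 [ 478. -244.   55.]
```

View pics/scene0.png

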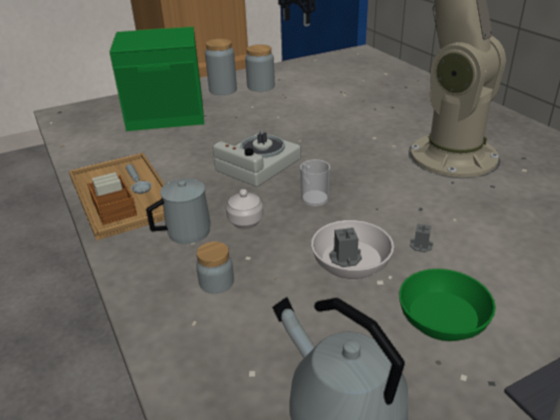

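View pics/top0.png

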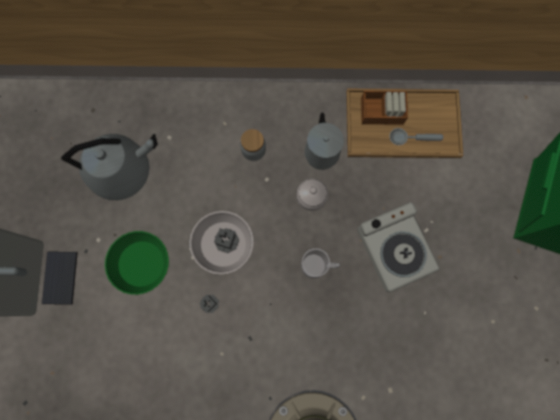

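The large wheel stands in the white bowl (scene 346,245; top 226,239). The look-alikes are the small wheel (scene 422,237; top 209,303) and the green bowl (scene 446,305; top 138,263). The spindle is at scene (263,142), top (405,253). I choose the wheel in the white bowl and check it in one close crop, along with the spindle.

```bash
python3 - <<'E'
from h import *
S={}
for n in('scene','top'):
    ims=[get_image(n) for _ in range(6)]
    im=dict(ims[-1]); px=np.mean([i['pixels'].astype(float) for i in ims],0)
    z=np.median([i['z_map'] for i in ims],0); print(n,'noise',np.std([i['pixels'].astype(float) for i in ims],0).mean(), np.std([i['z_map'] for i in ims],0).mean())
    im['z_map']=z; im['pixels']=px
    import pickle; pickle.dump(im,open(n+'.pkl','wb')); S[n]=im
def rect(im,c,h,half,s=0.25):
    # orthorectify at height h; row down = -x, col right = -y
    N=int(2*half/s); f=K(im)
    g=np.arange(N)*s-half
    Y,X=np.meshgrid(c[1]-g,c[0]-g)
    P=np.stack([X,Y,np.full_like(X,h)],-1)-im['origin']
    p=R.from_quat(im['orientation']).inv().apply(P.reshape(-1,3))
    u=(f*p[:,0]/p[:,2]+im['cx']).reshape(N,N).astype('f4');v=(f*p[:,1]/p[:,2]+im['cy']).reshape(N,N).astype('f4')
    r=cv2.remap(im['pixels'].astype('f4'),u,v,cv2.INTER_CUBIC)
    return np.clip((r-r.min())/(r.max()-r.min())*255,0,255).astype('u1')
tiles=[]
for c,h in(((500,233),66),((478,-235),85)):
    row=[cv2.resize(rect(S[n],c,h,50),(400,300*400//300)) for n in('scene','top')]
    for t in row:
        cv2.line(t,(200,0),(200,12),(0,0,255));cv2.line(t,(0,200),(12,200),(0,0,255))
        for k in range(0,400,40): cv2.line(t,(k,395),(k,399),(0,255,255)); cv2.line(t,(395,k),(399,k),(0,255,255))
    tiles.append(np.hstack(row))
o=np.vstack(tiles); cv2.imwrite('pics/crop1.png',cv2.resize(o,(600,600)))
for n in S:
    C=cloud(S[n]); 
    for c,z0,z1,r in(((500,233),60,75,45),((478,-235),66,110,30),((478,-235),56,66,24)):
        m=(np.hypot(C[...,0]-c[0],C[...,1]-c[1])<r)&(C[...,2]>z0)&(C[...,2]<z1)
        P=C[m]; print(n,c,z0,len(P),P.mean(0).round(1) if len(P) else '',P[:,2].max().round(1) if len(P) else '', cv2.minAreaRect(P[:,:2].astype('f4')) if len(P)>3 else '')
E
```

```text
scene noise 0.49130638388449044 17.442331
top noise 0.49838424545486415 14.588529
scene (500, 233) 60 266 [507.2 232.5  64.5] 67.0 ((506.22076416015625, 230.88873291015625), (42.43095779418945, 40.13135528564453), 73.18622589111328)
scene (478, -235) 66 91 [ 470.8 -229.6   78.3] 93.9 ((470.0350341796875, -231.73745727539062), (20.47133445739746, 21.413240432739258), 37.32892608642578)
scene (478, -235) 56 85 [ 478.4 -228.6   59.6] 65.7 ((478.6713562011719, -231.54718017578125), (36.69044494628906, 40.71858215332031), 35.1999626159668)
top (500, 233) 60 194 [501.7 232.7  64.9] 67.2 ((501.9635009765625, 232.9852294921875), (40.250457763671875, 39.71270751953125), 72.18661499023438)
top (478, -235) 66 64 [ 464.2 -229.8   82.2] 94.6 ((464.8985900878906, -230.9059600830078), (20.757720947265625, 21.21847915649414), 40.50779342651367)
top (478, -235) 56 125 [ 475.  -231.5   59. ] 65.1 ((473.025390625, -233.91171264648438), (38.143733978271484, 39.16225814819336), 24.380945205688477)
```

View pics/crop1.png

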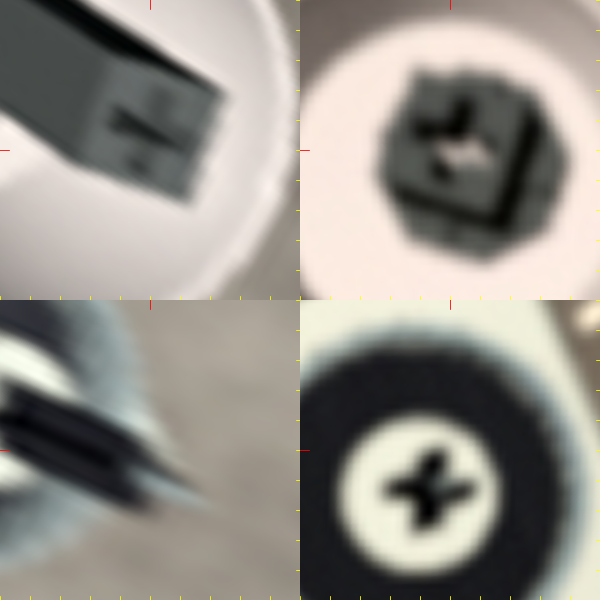

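The crop confirms the tall square-hubbed wheel in the white bowl. Its hub-top centre is at about (152,130) in the upper-left tile and (447,143) in the upper-right tile. The spindle cross is at about (430,490) in the lower-right tile. Next I fit both silhouettes.

```bash
cat >> h.py <<'E'
def proj(im,P):
    p=R.from_quat(im['orientation']).inv().apply(np.asarray(P,float)-im['origin'])
    return p[:,:2]/p[:,2:]*K(im)+[im['cx'],im['cy']]
def box(lx,ly,z0,z1): 
    return np.array([[a*lx/2,b*ly/2,z] for a in(-1,1) for b in(-1,1) for z in(z0,z1)])
def ngon(r,z0,z1,n=8,ph=np.pi/8):
    t=np.arange(n)*2*np.pi/n+ph; return np.array([[r*np.cos(a),r*np.sin(a),z] for a in t for z in(z0,z1)])
WHEEL=[box(40,40,0,60),ngon(32/np.cos(np.pi/8),0,5)]
SPIN=[box(26,5,0,25),box(5,26,0,25),box(23,3,25,28),box(3,23,25,28),ngon(3.5,28,29),np.array([[0,0,36.],[3,0,29],[-3,0,29],[0,3,29]])]
def sil(im,parts,x,y,z,yaw,c0,S=4,W=60):
    M=np.zeros((W*S,W*S),'u1'); Rz=R.from_euler('z',yaw,degrees=True)
    for b in parts:
        uv=(proj(im,Rz.apply(b)+[x,y,z])-c0+W/2+.5)*S
        cv2.fillConvexPoly(M,cv2.convexHull(np.round(uv*16).astype('i4')),1,shift=4)
    return cv2.resize(M.astype('f4'),(W,W),interpolation=cv2.INTER_AREA)
def fit(im,parts,g,z,mask,yaws,W=60):
    # dark silhouette on light ground: maximise correlation with grey image in mask (function of model)
    c0=np.round(proj(im,[[g[0],g[1],z+20]])[0]); a=(c0-W//2).astype(int)
    G=im['pixels'].mean(-1)[a[1]:a[1]+W,a[0]:a[0]+W]
    m=mask(im,a,W)
    from scipy.optimize import minimize
    def cost(p):
        s=cv2.GaussianBlur(sil(im,parts,p[0],p[1],z,p[2],c0,W=W),(0,0),.6)
        return np.corrcoef(s[m],G[m])[0,1]
    best=None
    for y0 in yaws:
        r=minimize(cost,[g[0],g[1],y0],method='Nelder-Mead',options=dict(initial_simplex=[[g[0],g[1],y0],[g[0]+4,g[1],y0],[g[0],g[1]+4,y0],[g[0],g[1],y0+10]],maxiter=200))
        if best is None or r.fun<best.fun: best=r
    return best.x,best.fun
def discmask(c,z,r):
    def f(im,a,W):
        t=np.linspace(0,6.28,40); uv=proj(im,np.c_[c[0]+r*np.cos(t),c[1]+r*np.sin(t),np.full(40,z)])-a
        M=np.zeros((W,W),'u1'); cv2.fillPoly(M,[np.round(uv).astype('i4')],1); return M>0
    return f
E
python3 - <<'E'
from h import *
import pickle
for n in('top','scene'):
    im=pickle.load(open(n+'.pkl','rb'))
    print(n,'wheel',fit(im,WHEEL,(504,232),6,discmask((506,234),6,62 if n=='top' else 70),[-40,-17,10]))
    print(n,'spindle',fit(im,SPIN,(466,-229) ,60,discmask((465,-229) if n=='top' else (464,-231),60,23),[-30,-10,10,30,50]))
    C=cloud(im); m=(np.hypot(C[...,0]-506,C[...,1]-240)<110)&(C[...,2]>38)&(C[...,2]<50); print('rim',m.sum(),cv2.minEnclosingCircle(C[m][:,:2].astype('f4')))
E
```

```text
top wheel (array([503.66452095, 232.24596344, -17.35721132]), np.float64(-0.8749333204235997))
top spindle (array([ 466.56806435, -230.98762207,   -4.09078341]), np.float64(-0.9352392597519124))
rim 478 ((493.0921325683594, 242.22860717773438), 83.48603820800781)
scene wheel (array([504.76857292, 229.17884484, -21.24082623]), np.float64(-0.7120670814422331))
scene spindle (array([ 468.42985043, -234.67202557,   -3.05057963]), np.float64(-0.9175350987934859))
rim 823 ((496.4847717285156, 239.3798065185547), 84.5607681274414)
```

Two-view results:

| Item | x, y (mm) | Yaw (mod 90) |
|---|---|---|
| Wheel | about (504, 231.5) | −17.3° |
| Spindle | about (467, −232) | about −3.7° |

I'm moving now, in an arc at safe height.

Emit:
{"fn": "drive_tool", "kwargs": {"targets": [0.035,-0.017,0,0,0,0,0.06,0.035,-0.017,0,0,0,0,0.06,0.035,-0.017,0,0,0,0,0.06,0.035,-0.017,0,0,0,0,0.06,0.035,-0.017,0,0,0,0,0.06,0.035,-0.017,0,0,0,0,0.06,0.035,-0.017,0,0,0,0,0.06,0.035,-0.017,0,0,0,0,0.06], "force": 40}}

```text
time: 1.97
ee_pos: [393.4, -403.1, 304.2]
orientation: [0.992, 0.125, 0.0, 0.0]
ft_force: [0.6, -0.1, -0.2]
gripper_width: 0.707
```

Emit:
{"fn": "drive_tool", "kwargs": {"targets": [0.035,-0.017,0,0,0,0,0.06,0.035,-0.017,0,0,0,0,0.06,0.035,-0.017,0,0,0,0,0.06,0.0116,-0.0385,0,0,0,0,0.06,0.0116,-0.0385,0,0,0,0,0.06,0.0116,-0.0385,0,0,0,0,0.06,0.0116,-0.0385,0,0,0,0,0.06,0.0116,-0.0385,0,0,0,0,0.06]}}

```text
time: 2.63
ee_pos: [489.7, -126.5, 304.1]
orientation: [0.992, 0.125, 0.0, 0.0]
ft_force: [0.9, 0.0, 0.6]
gripper_width: 0.701
```

Emit:
{"fn": "drive_tool", "kwargs": {"targets": [0.0116,-0.0385,0,0,0,0,0.06,0.0116,-0.0385,0,0,0,0,0.06,0.0116,-0.0385,0,0,0,0,0.06,0.0116,-0.0385,0,0,0,0,0.06,0.0116,-0.0385,0,0,0,0,0.06,0.0116,-0.0385,0,0,0,0,0.06,0.0116,-0.0385,0,0,0,0,0.06,0.0116,-0.0385,0,0,0,0,0.06]}}

```text
time: 3.3
ee_pos: [503.5, 194.8, 304.3]
orientation: [0.992, 0.124, 0.0, 0.0]
ft_force: [0.8, 0.1, 0.4]
gripper_width: 0.704
```

Emit:
{"fn": "drive_tool", "kwargs": {"targets": [0.0116,-0.0385,0,0,0,0,0.06,0,0,0.015,0,0,-7,0.06,0,0,0.015,0,0,-7,0.06,0,0,0.015,0,0,-7,0.06,0,0,0.015,0,0,-7,0.06,0,0,0.015,0,0,-7,0.06,0,0,0.015,0,0,-7,0.06,0,0,0.01,0,0,-7,0.06]}}

```text
time: 3.97
ee_pos: [505.1, 232.9, 202.5]
orientation: [0.85, 0.527, -0.001, -0.0]
ft_force: [0.2, -0.4, 0.2]
gripper_width: 0.701
```

Emit:
{"fn": "drive_tool", "kwargs": {"targets": [0,0,0,0,0,-7,0.06,0,0,0,0,0,-2.3,0.06,0,0,0,0,0,0,0.06,0,0,0,0,0,0,0.06]}}

```text
time: 4.3
ee_pos: [505.6, 233.1, 204.0]
orientation: [0.807, 0.591, 0.0, -0.0]
ft_force: [0.1, 0.4, 0.4]
gripper_width: 0.702
```

```bash
cat >> h.py <<'E'
def snap(name,cen,half=(60,45),draw=[],scale=6):
    t=[]
    for n in('scene','top'):
        im=get_image(n); p=im['pixels'].copy(); u,v=proj(im,[cen])[0]
        big=cv2.resize(p,None,fx=scale,fy=scale,interpolation=cv2.INTER_CUBIC)
        for (P,col) in draw:
            uv=(proj(im,P)+.5)*scale
            cv2.polylines(big,[np.round(uv).astype('i4')],False,col,1)
        x0=int(max(0,(u-half[0])*scale)); y0=int(max(0,(v-half[1])*scale))
        t.append(big[y0:y0+2*half[1]*scale,x0:x0+2*half[0]*scale])
    h=min(a.shape[0] for a in t); o=np.hstack([a[:h] for a in t]); s=min(1,800/o.shape[1],600/o.shape[0])
    cv2.imwrite(f'pics/{name}.png',cv2.resize(o,None,fx=s,fy=s,interpolation=cv2.INTER_AREA))
def tool(o=None):
    o=o or get_obs(); return np.array(o['ee_pos']),R.from_quat(o['orientation'])
E
python3 - <<'E'
from h import *
p,r=tool()
pts=lambda L:r.apply(np.array(L,float))+p
d=[(pts([[0,0,0],[0,0,140]]),(0,0,255)),(pts([[11,30,73],[-11,30,73],[-11,45,73],[11,45,73],[11,30,73]]),(0,255,255)),(pts([[11,-30,73],[-11,-30,73],[-11,-45,73],[11,-45,73],[11,-30,73]]),(255,255,0))]
snap('g1',(504,232,110),(50,65),d,6)
E
```

```text
(no output)
```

View pics/g1.png

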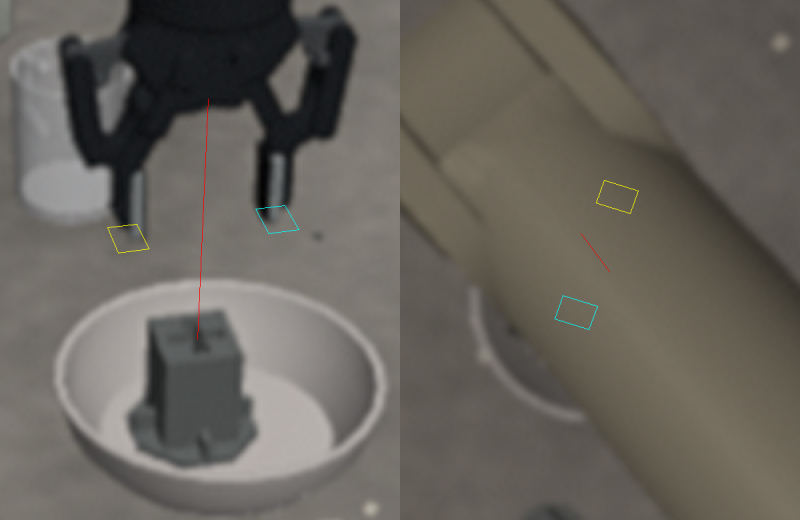

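The scene view (left) shows the open jaws straddling the hub. The tool axis meets the hub top at (200,340), and the fingertips are at (132,228) and (265,212). The top view is blocked by the arm. I'm descending to grip.

Emit:
{"fn": "drive_tool", "kwargs": {"targets": [0,0,0.025,0,0,0,0.06,0,0,0.025,0,0,0,0.06,0,0,0.025,0,0,0,0.06,0,0,0.015,0,0,0,0.06,0,0,0.009,0,0,0,0.06,0,0,0,0,0,0,0.06,0,0,0,0,0,0,0.06]}}

```text
time: 4.98
ee_pos: [505.6, 233.5, 105.4]
orientation: [0.806, 0.592, 0.0, -0.0]
ft_force: [-0.2, -1.2, 0.6]
gripper_width: 0.7
```

Emit:
{"fn": "drive_tool", "kwargs": {"targets": [0,0,0,0,0,0,0.03,0,0,0,0,0,0,0.03,0,0,0,0,0,0,0.03,0,0,0,0,0,0,0.03,0,0,0,0,0,0,0.03,0,0,0,0,0,0,0.03], "force": 60}}

```text
time: 5.48
ee_pos: [506.3, 233.9, 106.6]
orientation: [0.806, 0.592, 0.001, 0.0]
ft_force: [-1.0, 0.9, 7.0]
gripper_width: 0.459
```

Emit:
{"fn": "drive_tool", "kwargs": {"targets": [0,0,-0.005,0,0,0,0.03,0,0,-0.012,0,0,0,0.03,0,0,-0.025,0,0,0,0.03,0,0,-0.03,0,0,0,0.03,0,0,-0.03,0,0,0,0.03,0,0,-0.03,0,0,0,0.03,0,0,-0.018,0,0,0,0.03,0,0,-0.005,0,0,0,0.03]}}

```text
time: 6.15
ee_pos: [506.3, 234.2, 264.6]
orientation: [0.806, 0.592, 0.003, 0.001]
ft_force: [-0.1, 0.3, -1.1]
gripper_width: 0.455
```

```bash
python3 - <<'E'
from h import *
o=get_obs();p,r=tool(o); print(o['ft_force'].round(1),p.round(1))
pts=lambda L:r.apply(np.array(L,float))+p
sq=lambda z:pts([[20,20,z],[20,-20,z],[-20,-20,z],[-20,20,z],[20,20,z]])
snap('g2',p-[0,0,90],(50,65),[(sq(40.6),(0,0,255)),(sq(100.6),(0,255,255))],6)
E
```

```text
[-0.1  0.3 -1.1] [506.3 234.2 264.6]
```

View pics/g2.png

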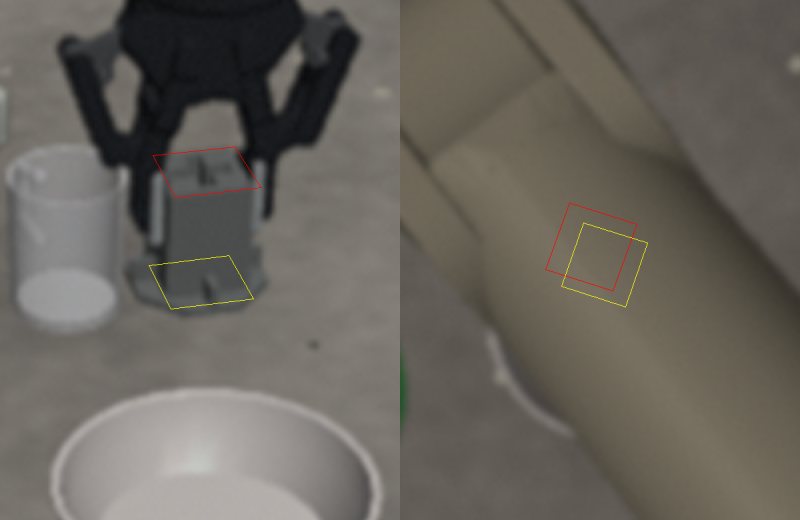

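The wheel is held upright between the pads, hub top near (205,170). It is clear of the bowl and close to the predicted red outline. I'm carrying it to the spindle.

Emit:
{"fn": "drive_tool", "kwargs": {"targets": [-0.02,0.0045,0,0,0,0,0.03,-0.038,0.0086,0,0,0,0,0.03,-0.038,0.0086,0,0,0,0,0.03,-0.038,0.0086,0,0,0,0,0.03,-0.038,0.0086,0,0,0,0,0.03,-0.038,0.0086,0,0,0,0,0.03,-0.038,0.0086,0,0,0,0,0.03,-0.038,0.0086,0,0,0,0,0.03]}}

```text
time: 6.92
ee_pos: [480.2, -61.0, 258.2]
orientation: [0.806, 0.592, -0.001, -0.001]
ft_force: [-0.1, 0.1, -2.7]
gripper_width: 0.463
```

Emit:
{"fn": "drive_tool", "kwargs": {"targets": [-0.038,0.0086,0,0,0,0,0.03,-0.038,0.0086,0,0,0,0,0.03,-0.038,0.0086,0,0,0,0,0.03,-0.038,0.0086,0,0,0,0,0.03,-0.018,0.0045,0,0,0,-3,0.03,0,0,0,0,0,-5,0.03,0,0,0,0,0,-5.5,0.03,0,0,0,0,0,0,0.03]}}

```text
time: 7.58
ee_pos: [467.0, -233.1, 257.8]
orientation: [0.73, 0.684, -0.0, -0.002]
ft_force: [1.1, 1.0, -1.3]
gripper_width: 0.459
```

```bash
python3 - <<'E'
from h import *
o=get_obs();p,r=tool(o); print(o['ft_force'].round(1),p.round(1),np.degrees(r.as_matrix()[:,0][[1,0]]@[0,0]), np.degrees(np.arctan2(*r.as_matrix()[[1,0],0])), r.as_matrix()[:,2].round(4))
im=get_image('scene');top=get_image('top');C=cloud(im)
z0=p[2]-100.6
m=(np.hypot(C[...,0]-p[0],C[...,1]-p[1])<35)&(C[...,2]>z0+52)&(C[...,2]<z0+66)
P=C[m];print('hubtop',len(P),np.median(P[:,2]),cv2.minAreaRect(P[:,:2].astype('f4')))
print('fit',fit(im,SPIN,(467,-233),60,discmask((464,-231),60,23),[-10,0]))
pts=lambda L:r.apply(np.array(L,float))+p
sq=lambda z:pts([[20,20,z],[20,-20,z],[-20,-20,z],[-20,20,z],[20,20,z]])
sp=lambda z:np.array([[468.4-13,-234.7,z],[468.4+13,-234.7,z],[468.4,-234.7,z],[468.4,-221.7,z],[468.4,-247.7,z]])
snap('g3',p-[0,0,120],(40,60),[(sq(40.6),(0,0,255)),(sq(100.6),(0,255,255)),(sp(85),(0,255,0))],8)
E
```

```text
[ 1.1  1.  -1.3] [ 467.  -233.1  257.8] 0.0 86.30594803821376 [-0.0032  0.0022 -1.    ]
hubtop 182 215.50846945163383 ((470.0597839355469, -231.32904052734375), (59.07542419433594, 47.94538497924805), 31.17096519470215)
fit (array([ 468.64933497, -234.43143828,   -5.75677071]), np.float64(-0.9169054410011799))
```

View pics/g3.png

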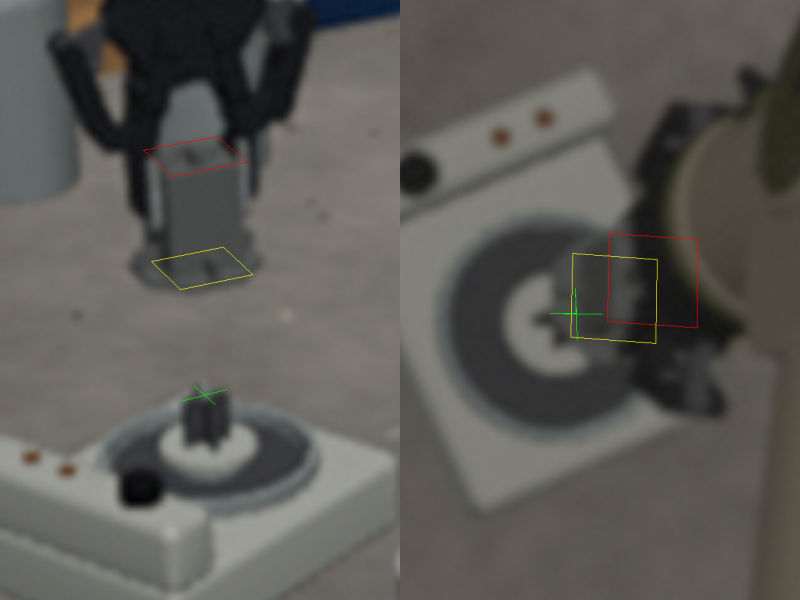

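The wheel is above the spindle. In the scene view its hub face spans x≈165–240 and the spindle top is at (205,397). Next I measure the held wheel relative to the spindle in the same camera.

```bash
cat > ef.py <<'E'
from h import *
import sys
def edgefit(im,z,g,yaw,extra=()):
    G=cv2.GaussianBlur(im['pixels'].mean(-1).astype('f4'),(0,0),.7)
    gx=cv2.Sobel(G,cv2.CV_32F,1,0);gy=cv2.Sobel(G,cv2.CV_32F,0,1)
    t=np.radians([22.5,67.5,112.5,157.5]);r=32/np.cos(np.pi/8)
    oc=[[r*np.cos(a),r*np.sin(a),0] for a in t]
    E=[([20,20,8],[20,20,58]),([-20,20,8],[-20,20,58]),([-20,20,60],[20,20,60]),([-20,-20,60],[-20,20,60]),([-20,-20,60],[20,-20,60])]+[(oc[i],oc[i+1]) for i in range(3)]
    def score(x,y,w):
        Rz=R.from_euler('z',w,degrees=True);s=0
        for a,b in E:
            P=Rz.apply(np.linspace(a,b,30))+[x,y,z]; uv=proj(im,P).astype('f4')
            d=uv[-1]-uv[0];n=np.array([-d[1],d[0]])/np.hypot(*d)
            vx=cv2.remap(gx,uv[:,0],uv[:,1],1).ravel();vy=cv2.remap(gy,uv[:,0],uv[:,1],1).ravel()
            s+=abs((vx*n[0]+vy*n[1]).mean())*np.hypot(*d)
        return s
    B=max((score(g[0]+a,g[1]+b,yaw+c),g[0]+a,g[1]+b,yaw+c) for a in np.arange(-7,7.1,.5) for b in np.arange(-7,7.1,.5) for c in(-3,-1.5,0,1.5,3))
    return np.round(B,1)
if __name__=='__main__':
    p,r=tool(); im=None
    ims=[get_image('scene') for _ in range(4)]; im=ims[-1]; im['pixels']=np.mean([i['pixels'] for i in ims],0)
    yaw=np.degrees(np.arctan2(*r.as_matrix()[[1,0],0]))-90; print(p.round(1),yaw.round(2))
    for dz in(-1.5,0): print(dz,edgefit(im,p[2]-100.6+dz,p[:2],yaw))
    import pickle; old=pickle.load(open('scene.pkl','rb')); print('pregrasp',edgefit(old,6,(504.8,229.5),-17.3),edgefit(old,4.5,(504.8,229.5),-17.3))
E
python3 ef.py
```

```text
[ 467.8 -232.5  259.1] -4.01
-1.5 [4702.8  470.3 -236.5   -7. ]
0 [4707.8  471.8 -233.5   -7. ]
pregrasp [17167.    505.8   231.5   -18.8] [17272.9   504.8   230.    -18.8]
```

Emit:
{"fn": "drive_tool", "kwargs": {"targets": [0,-0.0025,0.012,0,0,0,0.03,0,0,0.012,0,0,0,0.03,0,0,0.012,0,0,0,0.03,0,0,0.012,0,0,0,0.03,0,0,0.006,0,0,0,0.03,0,0,0,0,0,0,0.03,0,0,0,0,0,0,0.03]}}

```text
time: 8.57
ee_pos: [465.5, -232.6, 205.5]
orientation: [0.731, 0.683, -0.0, -0.001]
ft_force: [0.5, -1.2, -1.3]
gripper_width: 0.462
```

```bash
python3 ef.py; python3 - <<'E'
from h import *
o=get_obs();p,r=tool(o)
print(np.array(o['q']).round(2))
Rz=R.from_euler('z',-4,degrees=True); 
L=lambda P:Rz.apply(np.array(P,float))+[468.5,-234.5,60]
ax=[(L([[-13,0,25],[13,0,25],[0,0,25],[0,13,25],[0,-13,25]]),(0,255,0)),(L([[0,0,0],[0,0,36]]),(0,0,255))]
w=lambda z:Rz.apply(np.array([[20,20,0],[20,-20,0],[-20,-20,0],[-20,20,0],[20,20,0]],float))+[468.5,-234.5,p[2]-100.6+z]
snap('g4',p-[0,0,100],(33,50),ax+[(w(60),(0,0,255)),(w(0),(0,255,255))],12)
E
```

```text
[ 465.5 -232.6  205.5] -3.88
-1.5 [3929.   465.  -236.6   -6.9]
0 [3908.8  469.  -235.1   -6.9]
pregrasp [17167.    505.8   231.5   -18.8] [17272.9   504.8   230.    -18.8]
[ 0.86  0.28 -0.54  1.77  0.16  1.13  0.21]
```

View pics/g4.png

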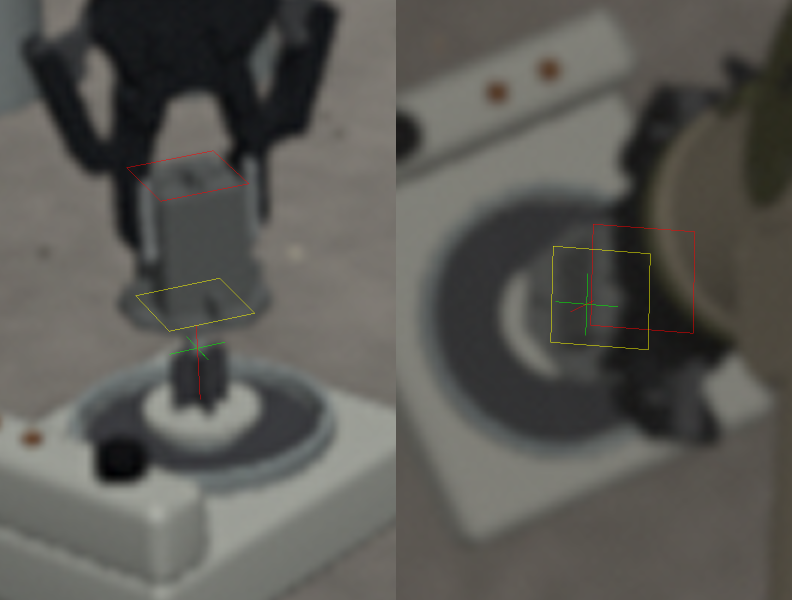

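The scene view (left) shows the hub face at x≈160–247 and the flange at 118–272. Both match the outline drawn on the spindle axis, so it is aligned across the view. The depth direction is checked with the flange edge in the top view (≈528,300).

```bash
python3 - <<'E'
from h import *
p,r=tool(); ims=[get_image('top') for _ in range(4)]; im=ims[-1]; im['pixels']=np.mean([i['pixels'] for i in ims],0)
G=cv2.GaussianBlur(im['pixels'].mean(-1).astype('f4'),(0,0),.6)
gx=cv2.Sobel(G,cv2.CV_32F,1,0);gy=cv2.Sobel(G,cv2.CV_32F,0,1)
t=np.radians([22.5,67.5,112.5,157.5]);rr=32/np.cos(np.pi/8)
for zz in (0,5):
  res=[]
  for x in np.arange(-8,8.1,.5):
    for y in np.arange(-8,8.1,.5):
      s=0
      for i in range(3):
        P=R.from_euler('z',-4,degrees=True).apply(np.linspace([rr*np.cos(t[i]),rr*np.sin(t[i]),0],[rr*np.cos(t[i+1]),rr*np.sin(t[i+1]),0],20))+[466.6+x,-231+y,p[2]-100.6+zz]
        uv=proj(im,P).astype('f4');d=uv[-1]-uv[0];n=np.array([-d[1],d[0]])/np.hypot(*d)
        g=cv2.remap(gx,uv[:,0],uv[:,1],1).ravel()*n[0]+cv2.remap(gy,uv[:,0],uv[:,1],1).ravel()*n[1]
        s+=abs(g.mean())
      res.append((round(float(s),1),x,y))
  print(zz,sorted(res)[::-1][:4])
# draw
big=cv2.resize(np.clip(im['pixels']*1.6,0,255).astype('u1'),None,fx=16,fy=16,interpolation=cv2.INTER_CUBIC)
a=np.arange(9)*np.pi/4+np.pi/8
for z,c in((0,(0,255,255)),):
    P=R.from_euler('z',-4,degrees=True).apply(np.c_[rr*np.cos(a),rr*np.sin(a),0*a])+[466.6,-231,p[2]-100.6+z]
    cv2.polylines(big,[np.round((proj(im,P)+.5)*16).astype('i4')],True,c,1)
u,v=proj(im,[[467,-231,70]])[0]
cv2.imwrite('pics/g5.png',big[int((v-19)*16):int((v+19)*16),int((u-22)*16):int((u+22)*16)][:600,:800])
E
```

```text
0 [(334.5, np.float64(-6.0), np.float64(4.5)), (334.4, np.float64(-5.5), np.float64(4.5)), (334.3, np.float64(-6.0), np.float64(4.0)), (334.1, np.float64(-5.5), np.float64(4.0))]
5 [(333.9, np.float64(-6.5), np.float64(5.5)), (333.4, np.float64(-6.0), np.float64(5.5)), (332.2, np.float64(-7.0), np.float64(5.5)), (331.8, np.float64(-5.5), np.float64(5.5))]
```

View pics/g5.png

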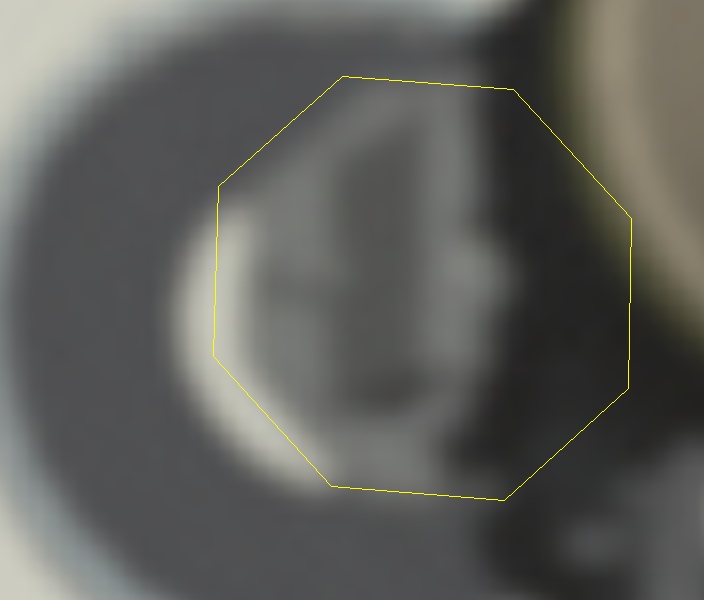

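In the top view the flange's left edge is at col ≈250 against 216 predicted, so the wheel sits about 4.5–5 mm too far toward −y. The scene view then puts x about 1 mm low. I'm correcting both and lowering to just above the tip.

Emit:
{"fn": "drive_tool", "kwargs": {"targets": [0.0046,0.001,0,0,0,0,0.03,0,0,0,0,0,0,0.03,0,0,0,0,0,0,0.03]}}

```text
time: 9.32
ee_pos: [467.1, -227.7, 206.0]
orientation: [0.73, 0.683, 0.0, -0.0]
ft_force: [0.1, 0.3, -1.4]
gripper_width: 0.465
```

```bash
cat > look.py <<'E'
from h import *
import sys
p,r=tool(); ims=[get_image('top') for _ in range(4)]; im=ims[-1]; im['pixels']=np.mean([i['pixels'] for i in ims],0)
sc=[get_image('scene') for _ in range(4)]; si=sc[-1]; si['pixels']=np.mean([i['pixels'] for i in sc],0)
yaw=np.degrees(np.arctan2(*r.as_matrix()[[1,0],0]))-90; zb=p[2]-100.6; print(p.round(1),yaw.round(2))
rr=32/np.cos(np.pi/8);a=np.arange(9)*np.pi/4+np.pi/8; Rz=R.from_euler('z',-4,degrees=True)
o=Rz.apply(np.c_[rr*np.cos(a),rr*np.sin(a),0*a]); q=Rz.apply(np.array([[20,20,60],[20,-20,60],[-20,-20,60],[-20,20,60],[20,20,60],[20,20,5],[-20,20,5],[-20,20,60.]]))
out=[]
for I,c,k,cen in((im,(466.6,-231),12,(467,-231,zb)),(si,(468.5,-234.5),9,(467,-234,zb+15))):
    big=cv2.resize(np.clip(I['pixels']*1.5,0,255).astype('u1'),None,fx=k,fy=k,interpolation=cv2.INTER_CUBIC)
    for P,col in((o,(0,255,255)),(q,(0,0,255)))[:1 if k==12 else 2]:
        cv2.polylines(big,[np.round((proj(I,P+[c[0],c[1],zb])+.5)*k).astype('i4')],False,col,1)
    u,v=proj(I,[cen])[0]; h=np.array([200,290])/k
    out.append(big[int((v-h[1])*k):,int((u-h[0])*k):][:580,:400])
cv2.imwrite(sys.argv[1],np.hstack(out))
E
python3 look.py pics/g6.png
```

```text
[ 467.1 -227.7  206. ] -3.83
```

View pics/g6.png

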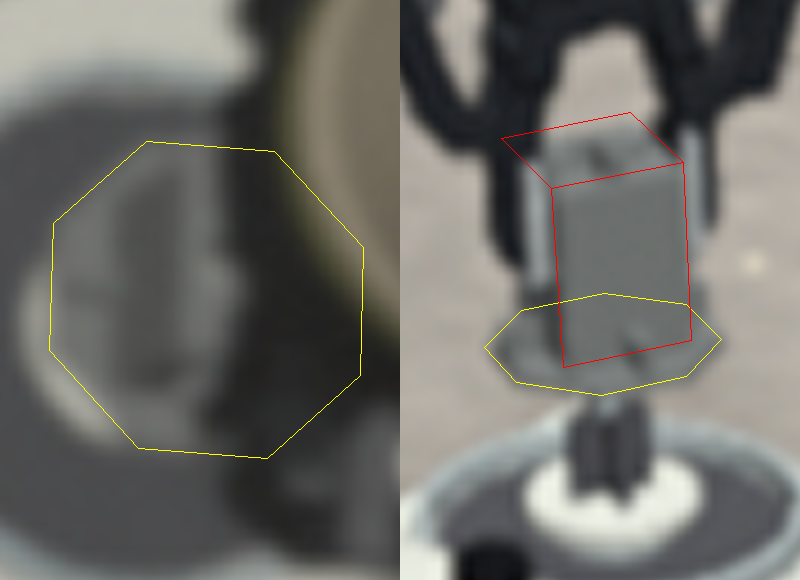

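Both views now agree with the outlines (flange left edge ≈(50,285), scene flange ≈485–720). I'm lowering in stages under force watch.

Emit:
{"fn": "drive_tool", "kwargs": {"targets": [0,0,0.004,0,0,0,0.03,0,0,0.004,0,0,0,0.03,0,0,0.003,0,0,0,0.03,0,0,0.002,0,0,0,0.03,0,0,0.002,0,0,0,0.03,0,0,0,0,0,0,0.03]}}

```text
time: 10.22
ee_pos: [466.7, -228.1, 190.3]
orientation: [0.731, 0.683, -0.0, -0.0]
ft_force: [-1.0, -0.6, -1.3]
gripper_width: 0.46
```

Emit:
{"fn": "drive_tool", "kwargs": {"targets": [0,0,0.001,0,0,0,0.03,0,0,0.001,0,0,0,0.03,0,0,0.001,0,0,0,0.03,0,0,0,0,0,0,0.03]}}

```text
time: 10.55
ee_pos: [466.8, -228.2, 187.8]
orientation: [0.731, 0.683, 0.0, -0.0]
ft_force: [0.4, -0.5, -1.3]
gripper_width: 0.455
```

Emit:
{"fn": "drive_tool", "kwargs": {"targets": [0,0,0.001,0,0,0,0.03,0,0,0.001,0,0,0,0.03,0,0,0.001,0,0,0,0.03,0,0,0,0,0,0,0.03]}}

```text
time: 10.88
ee_pos: [466.8, -228.2, 184.7]
orientation: [0.731, 0.683, -0.0, -0.0]
ft_force: [-1.2, -0.4, -1.4]
gripper_width: 0.459
```

Emit:
{"fn": "drive_tool", "kwargs": {"targets": [0,0,0.001,0,0,0,0.03,0,0,0.001,0,0,0,0.03,0,0,0.001,0,0,0,0.03,0,0,0,0,0,0,0.03]}}

```text
time: 11.22
ee_pos: [466.8, -228.3, 181.7]
orientation: [0.731, 0.683, -0.0, -0.0]
ft_force: [0.6, -0.4, -2.2]
gripper_width: 0.46
```

Emit:
{"fn": "drive_tool", "kwargs": {"targets": [0,0,0.0015,0,0,0,0.03,0,0,0.0015,0,0,0,0.03,0,0,0.0015,0,0,0,0.03,0,0,0.0015,0,0,0,0.03,0,0,0,0,0,0,0.03]}}

```text
time: 11.63
ee_pos: [466.7, -228.3, 175.5]
orientation: [0.731, 0.683, -0.0, -0.0]
ft_force: [-0.1, -1.6, -2.1]
gripper_width: 0.464
```

Emit:
{"fn": "drive_tool", "kwargs": {"targets": [0,0,0.002,0,0,0,0.03,0,0,0.002,0,0,0,0.03,0,0,0.002,0,0,0,0.03,0,0,0.002,0,0,0,0.03,0,0,0,0,0,0,0.03]}}

```text
time: 12.05
ee_pos: [466.7, -228.3, 167.5]
orientation: [0.731, 0.683, -0.0, -0.0]
ft_force: [0.6, -2.3, -3.3]
gripper_width: 0.461
```

Emit:
{"fn": "drive_tool", "kwargs": {"targets": [-0.0007,0,0.001,0,0,0,0.03,0,0,0.0015,0,0,0,0.03,0,0,0.0015,0,0,0,0.03,0,0,0.001,0,0,0,0.03,0,0,0,0,0,0,0.03]}}

```text
time: 12.47
ee_pos: [466.7, -228.6, 162.6]
orientation: [0.731, 0.683, 0.0, -0.0]
ft_force: [0.4, 1.0, -3.0]
gripper_width: 0.459
```

Emit:
{"fn": "drive_tool", "kwargs": {"targets": [0,0,0.001,0,0,0,0.03,0,0,0.001,0,0,0,0.03,0,0,0.001,0,0,0,0.03,0,0,0.001,0,0,0,0.03,0,0,0,0,0,0,0.03]}}

```text
time: 12.88
ee_pos: [466.9, -228.9, 159.0]
orientation: [0.731, 0.683, 0.0, 0.0]
ft_force: [-0.9, 0.7, 0.9]
gripper_width: 0.461
```

Emit:
{"fn": "drive_tool", "kwargs": {"targets": [0,0,0.0015,0,0,0,0.03,0,0,0.0015,0,0,0,0.03,0,0,0.0015,0,0,0,0.03,0,0,0.001,0,0,0,0.03,0,0,0,0,0,0,0.03]}}

```text
time: 13.3
ee_pos: [467.0, -228.9, 153.6]
orientation: [0.731, 0.683, 0.0, 0.0]
ft_force: [-2.1, 0.9, 6.2]
gripper_width: 0.459
```

Emit:
{"fn": "drive_tool", "kwargs": {"targets": [0,0,0.001,0,0,0,0.03,0,0,0.001,0,0,0,0.03,0,0,0.001,0,0,0,0.03,0,0,0,0,0,0,0.03]}}

```text
time: 13.63
ee_pos: [467.1, -228.9, 152.4]
orientation: [0.731, 0.683, -0.0, 0.001]
ft_force: [-9.3, 3.8, 22.8]
gripper_width: 0.458
```

Emit:
{"fn": "drive_tool", "kwargs": {"targets": [0,-0.0005,0,0,0,0,0.03,0,0,0,0,0,0,0.03,0,0,0,0,0,0,0.03]}}

```text
time: 13.88
ee_pos: [467.0, -228.9, 152.4]
orientation: [0.731, 0.683, 0.0, 0.001]
ft_force: [-6.9, 3.9, 20.6]
gripper_width: 0.464
```

```bash
python3 look.py pics/g7.png; python3 - <<'E'
from h import *
o=get_obs(); print(o['ft_force'].round(1),o['ft_torque'].round(2),o['ee_pos'].round(1),o['time'],o['gripper_width'])
im=get_image('scene');C=cloud(im);p=o['ee_pos']
m=(np.hypot(C[...,0]-469,C[...,1]+233)<16)&(C[...,2]>100)&(C[...,2]<125);print('hubtop z',np.percentile(C[m][:,2],[10,50,90]).round(1),m.sum())
E
```

```text
[ 467.  -228.9  152.4] -3.88
[-7.   2.4 21.1] [ 0.84  1.77 -0.  ] [ 467.  -228.9  152.4] 14.2833 0.4581916663909555
hubtop z [105.6 109.6 111.7] 45
```

View pics/g7.png

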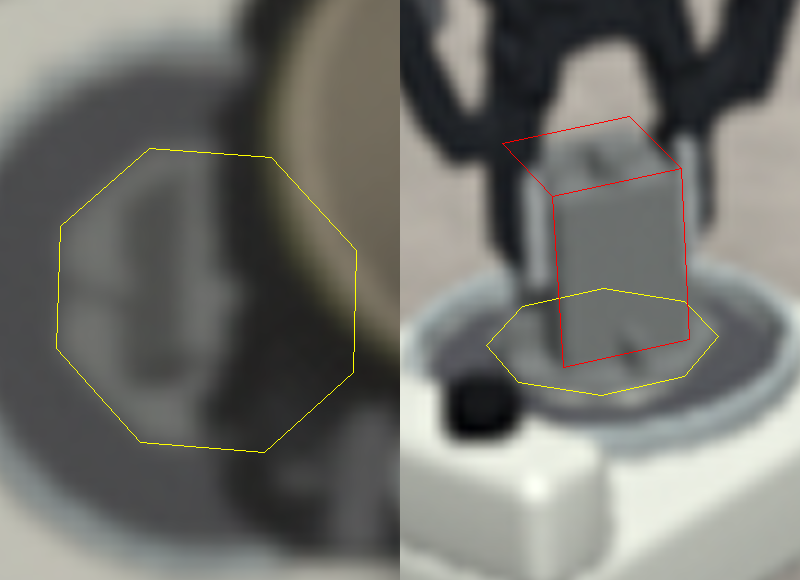

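The wheel sits down over the spindle, with the white seat hidden under the flange. The flange (≈487–718) and hub match the outline at underside ≈52 mm, which is the seat's bottom stop. The push holds steady at about 21 N, so I'm handing in.

```bash
python3 -c "
from workcell import *
print(job_done())"
```

```text
the job is handed in; nothing more can be done
None
```

The whisk wheel is on the frother spindle and the seat is pressed right down. I handed the job in at about 14.3 s of the 54 s with the gripper still holding the wheel. The hand-in reports no verdict.

**What I did:** I took the larger wheel from the white bowl by its square hub, gripping at 60 N. I turned it about 13.5° to the spindle and lowered it in small steps with no jamming. I then pressed until the seat stopped.

**Last checks:**
- **Seat at bottom:** The upward reaction was steady at about 21 N, above the 9 N the spring needs. The wheel's underside is at about 52 mm, which is where the bottom stop should be, and the last picture fits.
- **Grip:** The jaw opening is unchanged at about 39 mm, so the hub is still held.
- **Bowl:** I did not recheck its position after the lift. It looked undisturbed in the picture taken then.

**What disagreed:**
- **Cameras:** The two views differed by up to 3–4 mm. An early edge fit in the top view locked onto the wrong edge, so I read the flange by eye there and corrected by about 4.5 mm.
- **Side load:** A sideways force of about 7 N remains on the wheel against the splines.
- **Hub-top height:** The final depth reading was rough, 110 mm against 112 mm expected. That is close to the 1.5 mm low bias seen earlier.

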